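# Shut and latch the tube incubator's cover

## Task

Swing the open cover of the tube incubator down, press it home gently against its spring pins, and while it is held down turn the wing knob clockwise until its hidden tongue is behind the frame edge and meets its stop. Then ease off and let go: the cover must stay shut, held by the tongue. Do not force the cover or the tongue, and leave the other things on the bench where they are.

Things in the scene. Friction and masses are not known exactly. Their poses are not given: they have to be found in the camera images.
- case: Tube incubator, a white open-topped steel case 240 (x) x 260 (y) x 100 mm high, fixed to the bench, with a control housing 112 mm high behind it (x from 120 to 195 mm). Origin: centre of the underside of the open part; x points from the robot's side (front) to the hinge side, z up.
- cover_hinge (a point): Point on the hinge line (along the case's y, at the far rim, 105 mm behind the case origin, 100 mm above the bench), at the middle of the cover's underside edge. Its frame turns with the cover: from here the cover runs 222 mm along its -x; its z is the cover's outward normal.
- cover_front (a point): Middle of the cover's front edge, on its upper face. Cover: bare aluminium plate 222 x 256 x 8 mm, 0.2 kg. Same axes as cover_hinge.
- cover (a joint): Opening angle of the cover, rad: 0 = lying on the front rim; positive = open (front edge up). A stiff hinge (0.5 N m of friction) holds it wherever it is left. Below about 0.06 it rests on two spring pins near its front corners (190 mm from the hinge, 95 mm either side of the middle) which push it up: about 15 N straight down at the knob brings it onto the rim, about 5 N begins to move it; let go unlatched it rises again to 0.04 or more.
- knob_grip (a point): Grip point of the black wing knob, on its axis, 25 mm above the cover's upper face; the axis is square to the cover, 167 mm from the hinge, on the cover's middle line. The wing is an upright flat bar 62 mm long (this frame's y), 10 mm thick (x), from 4 to 36 mm above the cover, on a round foot 4 mm high and 30 mm wide.
- knob (a joint): Angle of the wing knob, rad, growing clockwise seen from above; it turns with little friction (0.08 N m). At 0 the wing lies along the hinge line and the tongue under the cover points to the case's -y; at 1.57 the tongue points to the front (-x). The tongue is a steel strip 12 mm wide, 5 mm thick, reaching 43 mm from the axis, its top 12 mm below the cover's underside. It starts at 0.2 to 0.45, clear of the frame edge.
- keeper: Steel frame edge inside the front wall, 70 mm long, 20 mm deep, 8 mm thick, its free edge 30 mm in front of the knob axis; origin at the middle of the free edge, underside. The tongue must pass beneath it: with the cover fully down it clears the underside by only 1.6 to 3.6 mm, otherwise its side butts against the edge at about 0.7 to 0.9 rad. Tongue and edge bend above about 30 N, that is about 1 N m at the knob.
- stop: Bracket below the frame edge, hidden under the cover, with an adjustable steel tab which the tongue meets at the end of its turn: somewhere from 1.25 to 1.65 rad of knob angle, felt as a steep rise of the turning moment (0.05 N m is a light touch; over 1 N m bends it). Origin: fixed point on the case's middle line under the free edge; it does not show how the tab is set.
- rim: Top of the case's front wall, on which the cover's front edge comes down: a steel strip 8 x 260 mm. Origin at the middle of its top, 100 mm above the bench.
- rack_a: Loose plywood tube rack 100 x 100 x 60 mm with capped tubes to 114 mm high; leave alone. Origin under its centre.
- rack_b: Another loose plywood tube rack of the same size; leave alone. Origin under its centre.
- cup_a: Loose clear plastic cup, 80 mm wide, 100 mm high; leave alone. Origin under its centre.
- cup_b: Another such cup; leave alone. Origin under its centre.
- dish: Loose clear covered dish 90 mm wide, 16 mm high; leave alone. Origin under its centre.
- spatula: Loose steel spatula with a white handle, about 160 mm long, lying on the bench; leave alone.
- bottle: Loose white bottle 60 mm wide, 140 mm high; leave alone. Origin under its centre.

How it is judged:
On the way, in this order (a step that is already met when the one before it is completed fails the run):
1. the cover is swung down onto its spring pins, the tongue not yet turned (value of joint cover below 0.09 rad and value of joint knob below 0.65 rad), for 0.1 s.
2. with the cover down, the tongue is turned in behind the frame edge until it touches its stop (value of joint cover below 0.028 rad and value of joint knob above 1.2 rad and contact force between knob and stop above 1.5 N), for 0.05 s.
At the end, for the whole second after the job is handed in: The cover stays down (less than 0.028 rad, about 6 mm at its front edge), the knob is turned to more than 1.2 rad, the tongue bears on the underside of the frame edge with more than 1 N, and nothing moves (value of joint cover below 0.028 rad and value of joint knob above 1.2 rad and contact force between knob and keeper above 1 N and velocity of joint cover between -0.05 and 0.05 rad/s and velocity of joint knob between -0.05 and 0.05 rad/s); the robot touches nothing.
It fails at once if the tongue is forced against the frame edge or its stop (over 30 N) (contact force between knob and keeper above 30 N or contact force between knob and stop above 30 N).
It fails at once if the cover is forced onto the rim (over 30 N) (contact force between cover and rim above 30 N).
It fails at once if a bystander is pushed more than 30 mm (distance of any of rack_a, rack_b, cup_a, cup_b, dish, spatula, bottle from where it was at the start of the episode above 0.03 m).
It also fails if it takes over 72 s, if anything falls off the work surface, if the arm or the gripper's body presses on something with over 40 N, if the wrist force passes 120 N, or if a joint passes its speed limit or range.

## Robot

A 6-joint arm with a two-finger parallel gripper is mounted at the origin on the work surface. World frame = base frame: x ahead of the robot, y to its left, z up, the work surface at z = 0. Lengths are in m, angles in rad, forces in N, time in s.
With the tool pointing down it reaches from about 0.4 to 0.825 m from the base axis. Payload 7 kg.
Tool frame: the origin (TCP) lies on the centre line of the jaws, within the pads' length; the fingertips stand 22 mm ahead of it and the grasp point (between the pads) lies 3 mm ahead of it (arm.tcp_to_tips is the distance from the TCP to the fingertips, in m); z points along the fingers, y is the line along which they close (so a half turn about z gives the same grasp; the last joint's range is limited). The gripper opens to 88 mm and grips with 3 to 60 N. Pads are 19 mm wide; open, the fingers measure 130 mm over their backs; the gripper's body (78 mm by 193 mm) begins 47 mm behind the grasp point.
Start: joints at [-1.016, 0.359, 0.012, 0, -1.224, -0.288], TCP at [0.178, -0.651, 0.249] pointing down, gripper open.
Joint ranges: [-3.07, 3.07], [-1.43, 2.12], [-1.02, 1.25], [-3.03, 1.67], [-3.05, -0], [-3.03, 3.03]. Speed limits (rad/s): [2.39, 2.39, 3.01, 3.14, 3.14, 3.14].

## Interface

Orientations are given as [roll, pitch, yaw] about the fixed x, y, z axes, in that order (R = Rz(yaw) Ry(pitch) Rx(roll)).
In Python, from station import arm gives the robot as it stands.
- The arm moves only by the tool jog_arm, never from a script. Its argument "targets" is a list of rows, each an object of numbers: "dx", "dy", "dz": the shift along the tool's x, y, z in mm; "rx", "ry", "rz": the turn, a rotation vector about the tool's x, y, z in rad; "gripper": the closure, from 0 (fully open) to 1 (shut). In form: [{"dx": .., "dy": .., "dz": .., "rx": .., "ry": .., "rz": .., "gripper": ..}, ...]. A call has exactly 8 rows; each row is the pose to reach, as a shift and turn from the pose commanded when the call began, along the tool's axes at that moment; what a row does not reach only later rows make up. A row lasts 1/12 s, in which the tool goes at most 41.7 mm and 7.16 degrees, less where a joint would pass 70% of its speed; a pose out of reach is approached as far as the arm can. A call with a gripper value outside its range is refused whole. The fingers move at their own pace and stop on an object; "force" is the grip in N (left out, the last holds). Time passes only in rows, so rows that repeat a pose let the fingers close, or fill a call up. It gives the time, the measured TCP pose, the force, the opening and the grip force at its end, in the units of the state.
- arm.get_state(): the state, without advancing time (a new reading comes with each control period).
- arm.grab_frame(name): name is "side" or "top" or "wrist"; returns a dict with "frame" (384x512x3 uint8, red, green, blue), "z_map" (384x512 float32, m along the optical axis (not along the pixel's ray), 0 where there is no reading), "fx", "fy", "cx", "cy" (pixels), "view" (4x4, takes a point from world to camera coordinates). Camera axes: x right, y down, z forward; pixel columns grow to the right and rows downward; lengths in m; the calibration is good to about 2 mm. A picture is of the moment at which its call begins.
- arm.job_done(): hands the job in; it is judged then, once.
The state is a dict: "t": time; "q": joint angles; "qd": joint speeds; "joint_efforts": joint torques, N m; "eef_pos": TCP position; "ee_rot": TCP orientation; "force": force on the tool from outside, world axes, zero at the start; "moment": the same for the moment, N m; "width": finger opening in m; "gripper_force": force on a finger pad.
Only numpy, scipy, OpenCV 4.12 (cv2) and the standard library are available. Lean on these libraries where they do the work, as an engineer would, in place of code of your own. Each camera call takes 0.05 s, during which the arm holds its last target. There are 200 camera calls.

## Working session

There is one attempt and no reset: what is moved stays moved. The work goes in short steps, Python scripts to look and compute and a tool call to move; the robot and the scene stay as the last step left them, time stands still between calls to the robot, and variables do not carry over. Pictures are saved under pics/ and viewed, at most 10 in all, crops included, and the job is handed in when it is done.

Besides the shell and the picture viewer there is one more tool, called as name(argument=value, ...) on one line, values as JSON. jog_arm: Moves the arm, as the interface text tells. Its arguments: {"type":"object","properties":{"targets":{"type":"array","items":{"type":"object","properties":{"dx":{"type":"number"},"dy":{"type":"number"},"dz":{"type":"number"},"rx":{"type":"number"},"ry":{"type":"number"},"rz":{"type":"number"},"gripper":{"type":"number"}}}},"force":{"type":"number"}},"required":["targets"]}

```bash
mkdir -p pics; cat > h.py <<'E'
import numpy as np,cv2
from station import arm
from scipy.spatial.transform import Rotation as Ro
def grab(n):
    f=arm.grab_frame(n); return f
def cloud(f):
    z=f["z_map"]; v,u=np.mgrid[:384,:512]
    P=np.stack([(u-f["cx"])/f["fx"]*z,(v-f["cy"])/f["fy"]*z,z,np.ones_like(z)],-1)
    W=P@np.linalg.inv(f["view"]).T
    W[z==0]=np.nan
    return W[...,:3]
E
python3 - <<'E'
from h import *
fs=[grab(n) for n in("side","top")]
for n,f in zip(("side","top"),fs):
    np.save(n+".npy",cloud(f)); print(n,np.linalg.inv(f["view"])[:3].round(2).tolist())
    cv2.imwrite(f"pics/{n}0.png",f["frame"][...,::-1])
s=arm.get_state();print(s)
E
```

```text
side [[0.99, -0.11, 0.1, 0.42], [-0.15, -0.67, 0.72, -0.75], [-0.02, -0.73, -0.68, 0.89]]
top [[-0.0, -0.98, 0.19, 0.23], [-1.0, 0.0, -0.01, 0.06], [0.01, -0.19, -0.98, 1.68]]
{'t': 0.1, 'q': array([-1.01588339e+00,  3.59324870e-01,  1.11770037e-02, -3.02889578e-04,
       -1.22410064e+00, -2.88107439e-01]), 'qd': array([-0.0010835 , -0.00214715,  0.00159872,  0.00311411, -0.00051877,
        0.00127808]), 'joint_efforts': array([-1.42232984e-03, -5.84163952e+01,  2.93753654e+01,  7.01563954e+00,
        1.02106258e-02, -5.25510745e-05]), 'eef_pos': array([ 0.17784454, -0.65074369,  0.2477227 ]), 'ee_rot': array([ 3.14011942e+00, -1.39640359e-04, -2.87489018e+00]), 'force': array([-0.51577482, -0.7656554 ,  0.25253336]), 'moment': array([-0.00505927, -0.02151764,  0.0157964 ]), 'gripper_force': 0.0, 'width': 0.08767764616282926}
```

View pics/side0.png

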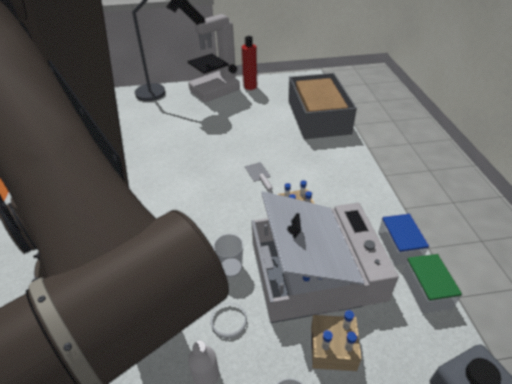

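View pics/top0.png

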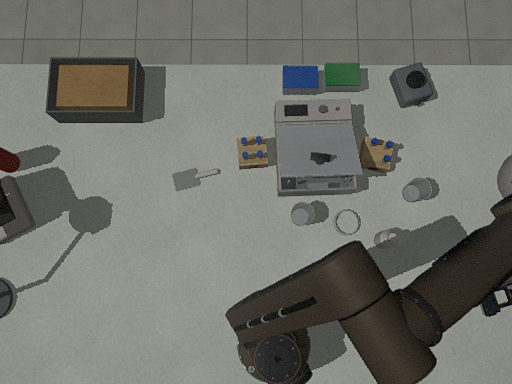

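```bash
cat > m.py <<'E'
from h import *
W=np.load("top.npy")
def pix(u,v): return W[v,u].round(3)
for p in [(322,157),(300,130),(300,160),(345,130),(345,165),(310,110),(316,184),(302,215),(346,222),(388,238),(417,189),(252,150),(378,152),(207,173)]: print(p,pix(*p))
m=np.zeros((384,512),bool); m[128:148,285:350]=1
P=W[m]; P=P[np.isfinite(P).all(1)]
c=np.median(P,0)
for _ in range(5):
    n=np.linalg.svd(P-P.mean(0),full_matrices=False)[2][2]; n*=np.sign(n[2]); d=(P-P.mean(0))@n
    P=P[abs(d)<max(.004,1.5*d.std())]
c=P.mean(0); print("plane",c,n,"tilt",np.arccos(n[2]),"yaw",np.arctan2(n[1],n[0]),d.std())
d=(W-c)@n
reg=np.zeros_like(m);reg[95:200,265:370]=1
cov=reg&(abs(d)<.006)
cov=cv2.morphologyEx(cov.astype(np.uint8),cv2.MORPH_OPEN,np.ones((3,3)))
k,lab,st,ce=cv2.connectedComponentsWithStats(cov); i=1+st[1:,4].argmax(); cov=lab==i
ex=np.cross([0,0,1],n);ey=ex/np.linalg.norm(ex); ex=np.cross(ey,n) # ex down-slope
Q=(W[cov]-c)@np.stack([ex,ey],1)
r=cv2.minAreaRect(Q.astype(np.float32)); print("cover rect",r,"ex",ex,"ey",ey); b=cv2.boxPoints(r)
print((c+b[:,:1]*ex+b[:,1:]*ey).round(3))
kn=reg&(d>.015)&(d<.045)&(abs((W-c)@ey)<.06)
print("knob",kn.sum()); Kp=W[kn]; 
hl=reg&(abs(W[...,2]-.112)<.005)&(d<-.01)|0
# knob points in cover frame
q=np.c_[(Kp-c)@ex,(Kp-c)@ey,(Kp-c)@n]; print(q.mean(0),q.min(0),q.max(0)); rr=cv2.minAreaRect(q[:,:2].astype(np.float32));print(rr)
# housing
ho=reg&(abs(W[...,2]-.112)<.006); ho[118:]=0
r=cv2.minAreaRect(W[ho][:,:2].astype(np.float32));print("housing",ho.sum(),r,cv2.boxPoints(r).round(3).tolist())
E
python3 m.py
```

```text
(322, 157) [ 0.591 -0.151  0.208]
(300, 130) [ 0.707 -0.092  0.115]
(300, 160) [ 0.588 -0.084  0.18 ]
(345, 130) [ 0.705 -0.243  0.122]
(345, 165) [ 0.568 -0.225  0.193]
(310, 110) [ 0.781 -0.128  0.107]
(316, 184) [ 0.526 -0.144  0.095]
(302, 215) [ 0.432 -0.104  0.007]
(346, 222) [ 0.408 -0.259 -0.004]
(388, 238) [ 0.343 -0.366  0.13 ]
(417, 189) [ 0.525 -0.514  0.   ]
(252, 150) [0.652 0.07  0.061]
(378, 152) [ 0.646 -0.368  0.053]
(207, 173) [0.58  0.229 0.018]
plane [ 0.67558565 -0.14685695  0.13588049] [0.46524639 0.0127829  0.88508892] tilt 0.48411129638158684 yaw 0.027468644709171198 0.0019483417306881076
cover rect ((-0.039676353335380554, 0.00413765013217926), (0.24373166263103485, 0.2579701840877533), 0.33360055088996887) ex [ 0.88475503  0.02430914 -0.46542196] ey [-0.02746519  0.99962276  0.        ]
[[ 0.528 -0.018  0.211]
 [ 0.537 -0.276  0.211]
 [ 0.752 -0.269  0.097]
 [ 0.744 -0.011  0.098]]
knob 722
[0.07125616 0.00163569 0.02991639] [-0.11558248 -0.05946541  0.01504686] [0.14136793 0.05993818 0.04495899]
((0.01250581443309784, -0.0010042041540145874), (0.25669485330581665, 0.11938275396823883), 0.7756730318069458)
housing 1184 ((0.7864859104156494, -0.1385897994041443), (0.06832154095172882, 0.2599720060825348), 0.03174310177564621) [[0.7519999742507935, -0.008999999612569809], [0.7519999742507935, -0.26899999380111694], [0.8209999799728394, -0.26899999380111694], [0.8209999799728394, -0.008999999612569809]]
```

```bash
cat >> h.py <<'E'
def delta(p,rpy):
    s=arm.get_state(); R=Ro.from_euler('xyz',s["ee_rot"]); T=Ro.from_euler('xyz',rpy)
    print("d(mm)",(R.inv().apply(np.array(p)-s["eef_pos"])*1e3).round(1),"rot",(R.inv()*T).as_rotvec().round(3))
E
python3 -c "
from h import *
delta([.40,-.40,.33],[np.pi,0,-1.8])
delta([.556,-.12,.33],[np.pi,0,-1.8])"
```

```text
d(mm) [-280.4  183.5  -82. ] rot [ 1.000e-03  1.000e-03 -1.075e+00]
d(mm) [-504.7  412.4  -81.7] rot [ 1.000e-03  1.000e-03 -1.075e+00]
```

jog_arm(targets=[{"dx": -20, "dy": 15, "dz": -35, "rz": -0.12}, {"dx": -45, "dy": 35, "dz": -65, "rz": -0.24}, {"dx": -80, "dy": 60, "dz": -80, "rz": -0.36}, {"dx": -112, "dy": 85, "dz": -80, "rz": -0.48}, {"dx": -144, "dy": 110, "dz": -80, "rz": -0.6}, {"dx": -176, "dy": 135, "dz": -80, "rz": -0.72}, {"dx": -208, "dy": 160, "dz": -80, "rz": -0.84}, {"dx": -240, "dy": 185, "dz": -80, "rz": -0.96}])

```text
invalid input at $.targets[0]: expected keys dx, dy, dz, rx, ry, rz, gripper
```

```bash
python3 -c "
from h import *
delta([.54,-.14,.34],[np.pi,0,-1.8])"
```

```text
d(mm) [-483.9  397.4  -91.8] rot [ 1.000e-03  1.000e-03 -1.075e+00]
```

jog_arm(targets=[{"dx": -20, "dy": 15, "dz": -30, "rx": 0, "ry": 0, "rz": -0.12, "gripper": 1}, {"dx": -45, "dy": 35, "dz": -55, "rx": 0, "ry": 0, "rz": -0.24, "gripper": 1}, {"dx": -75, "dy": 60, "dz": -75, "rx": 0, "ry": 0, "rz": -0.36, "gripper": 1}, {"dx": -105, "dy": 85, "dz": -85, "rx": 0, "ry": 0, "rz": -0.48, "gripper": 1}, {"dx": -135, "dy": 110, "dz": -90, "rx": 0, "ry": 0, "rz": -0.6, "gripper": 1}, {"dx": -165, "dy": 135, "dz": -90, "rx": 0, "ry": 0, "rz": -0.72, "gripper": 1}, {"dx": -195, "dy": 160, "dz": -90, "rx": 0, "ry": 0, "rz": -0.84, "gripper": 1}, {"dx": -225, "dy": 185, "dz": -90, "rx": 0, "ry": 0, "rz": -0.96, "gripper": 1}])

```text
t: 0.77
eef_pos: [0.3467, -0.4115, 0.3385]
ee_rot: [-3.142, 0.0, -1.909]
force: [0.4, -0.5, 0.7]
width: 0.0399
gripper_force: 0.0
```

```bash
python3 -c "
from h import *
delta([.54,-.14,.34],[np.pi,0,-1.8])"
```

```text
d(mm) [-320.3  -92.2   -1.4] rot [-0.     0.    -0.109]
```

jog_arm(targets=[{"dx": -40, "dy": -11, "dz": 0, "rx": 0, "ry": 0, "rz": -0.02, "gripper": 1}, {"dx": -80, "dy": -23, "dz": 0, "rx": 0, "ry": 0, "rz": -0.04, "gripper": 1}, {"dx": -120, "dy": -35, "dz": 0, "rx": 0, "ry": 0, "rz": -0.06, "gripper": 1}, {"dx": -160, "dy": -46, "dz": 0, "rx": 0, "ry": 0, "rz": -0.08, "gripper": 1}, {"dx": -200, "dy": -58, "dz": 0, "rx": 0, "ry": 0, "rz": -0.1, "gripper": 1}, {"dx": -240, "dy": -70, "dz": 0, "rx": 0, "ry": 0, "rz": -0.1, "gripper": 1}, {"dx": -280, "dy": -81, "dz": 0, "rx": 0, "ry": 0, "rz": -0.1, "gripper": 1}, {"dx": -300, "dy": -90, "dz": 0, "rx": 0, "ry": 0, "rz": -0.1, "gripper": 1}])

```text
t: 1.43
eef_pos: [0.5336, -0.1578, 0.3382]
ee_rot: [3.141, 0.001, -1.813]
force: [0.2, -0.6, -0.5]
width: 0.0001
gripper_force: 0.0
```

```bash
python3 -c "
from h import *
f=grab('wrist');cv2.imwrite('pics/w1.png',f['frame'][...,::-1]);np.save('w1.npy',cloud(f));print(np.linalg.inv(f['view'])[:3].round(2).tolist());s=arm.get_state();print(s['eef_pos'],s['width'])"
```

```text
[[-0.97, 0.23, 0.07, 0.51], [0.24, 0.92, 0.3, -0.24], [0.0, 0.31, -0.95, 0.47]]
[ 0.53543115 -0.15682354  0.33764771] 0.0003091131541084698
```

View pics/w1.png

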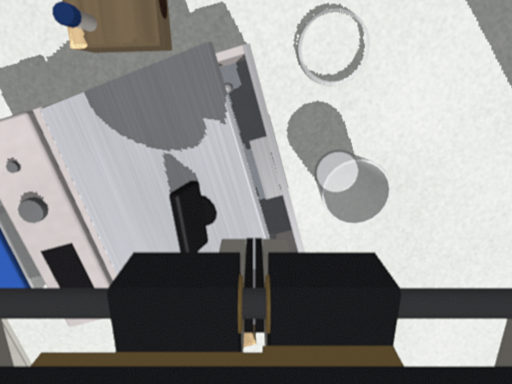

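The wrist view shows the knob at about (190,215), the housing's front edge from (37,108) to (110,280) and the front wall from (240,45) to (300,245).

```bash
python3 - <<'E'
from h import *
W=np.load("w1.npy")
x,y,z=W[...,0],W[...,1],W[...,2]
v,u=np.mgrid[:384,:512]
# front wall: z~0.1, x<.54 ; outer edge per y-bin
for name,mask,fn in [("front outer",(abs(z-.1)<.006)&(x<.54)&(v<245)&(u>200),lambda a:np.nanpercentile(a,2)),("housing front",(abs(z-.112)<.004)&(x>.73)&(v<285)&(u<150),lambda a:np.nanpercentile(a,2))]:
    pts=[]
    for b in np.arange(-.29,0,.01):
        k=mask&(abs(y-b)<.005)
        if k.sum()>8: pts.append((b,fn(x[k])))
    pts=np.array(pts); c=np.polyfit(pts[:,0],pts[:,1],1); print(name,len(pts),"yaw",-c[0],"x at y=-.14",np.polyval(c,-.14),np.std(pts[:,1]-np.polyval(c,pts[:,0])))
m=(u<215)&(u>120)&(v>60)&(v<240)&(x>.55)&(x<.73)&(abs(y+.14)<.12)
P=W[m]
for _ in range(8):
    n=np.linalg.svd(P-P.mean(0),full_matrices=False)[2][2]; n*=np.sign(n[2]); d=(P-P.mean(0))@n; P=P[abs(d)<max(.002,2*d.std())]
c=P.mean(0);print("cover",c,n,np.arccos(n[2]),np.arctan2(n[1],n[0]),d.std())
d=(W-c)@n; k=m&(d>.02)&(d<.045); K=W[k]; 
top=K[d[k]>.03]; print(len(K),len(top),d[k].max(),"knob top range",K.min(0),K.max(0))
ey=np.cross(n,np.r_[1,0,0]);ey/=np.linalg.norm(ey);ex=np.cross(ey,n)
q=np.c_[(top-c)@ex,(top-c)@ey].astype(np.float32)
r=cv2.minAreaRect(q);print(r,(c+r[0][0]*ex+r[0][1]*ey+.036*n)); e=np.linalg.svd(q-q.mean(0))[2][0];print("wing dir",e,np.arctan(e[0]/e[1]))
# side walls y extents of case
k=(abs(z-.1)<.006)&(x>.5)&(x<.7)&(v<200);print("ymin wall",np.nanmin(y[k]))
E
```

```text
front outer 24 yaw 0.5641384906648309 x at y=-.14 0.4521413564544138 0.03452522296190351
housing front 22 yaw -0.06068562618751671 x at y=-.14 0.741977470830252 0.004099709929862787
cover [ 0.60766222 -0.1994518   0.17217966] [0.45948771 0.01529515 0.88805242] 0.47770488676319794 0.0332751081516134 0.000521706231875116
1081 629 0.03711382518479174 knob top range [ 0.58475904 -0.17745337  0.20121589] [ 0.60565995 -0.12694158  0.22088039]
((-0.028627801686525345, 0.04310573637485504), (0.04392065852880478, 0.010767694562673569), 79.2038803100586) [ 0.59877702 -0.1555753   0.21655941]
wing dir [0.1675916  0.98585653] 0.1683862
ymin wall -0.3519423810123425
```

jog_arm(targets=[{"dx": -35, "dy": 0, "dz": 10, "rx": 0, "ry": 0, "rz": 0, "gripper": 1}, {"dx": -68, "dy": 1, "dz": 30, "rx": 0, "ry": 0, "rz": 0, "gripper": 1}, {"dx": -68, "dy": 1, "dz": 60, "rx": 0, "ry": 0, "rz": 0, "gripper": 1}, {"dx": -68, "dy": 1, "dz": 90, "rx": 0, "ry": 0, "rz": 0, "gripper": 1}, {"dx": -68, "dy": 1, "dz": 100, "rx": 0, "ry": 0, "rz": 0, "gripper": 1}, {"dx": -68, "dy": 1, "dz": 110, "rx": 0, "ry": 0, "rz": 0, "gripper": 1}, {"dx": -68, "dy": 1, "dz": 120, "rx": 0, "ry": 0, "rz": 0, "gripper": 1}, {"dx": -68, "dy": 1, "dz": 130, "rx": 0, "ry": 0, "rz": 0, "gripper": 1}])

```text
t: 2.15
eef_pos: [0.5485, -0.0955, 0.2094]
ee_rot: [-3.139, 0.0, -1.815]
force: [-1.3, -0.4, 3.2]
width: 0.0003
gripper_force: 1.1
```

jog_arm(targets=[{"dx": 0, "dy": 0, "dz": 10, "rx": 0, "ry": 0, "rz": 0, "gripper": 1}, {"dx": 0, "dy": 0, "dz": 20, "rx": 0, "ry": 0, "rz": 0, "gripper": 1}, {"dx": 0, "dy": 0, "dz": 30, "rx": 0, "ry": 0, "rz": 0, "gripper": 1}, {"dx": 0, "dy": 0, "dz": 40, "rx": 0, "ry": 0, "rz": 0, "gripper": 1}, {"dx": 0, "dy": 0, "dz": 48, "rx": 0, "ry": 0, "rz": 0, "gripper": 1}, {"dx": 0, "dy": 0, "dz": 55, "rx": 0, "ry": 0, "rz": 0, "gripper": 1}, {"dx": 0, "dy": 0, "dz": 60, "rx": 0, "ry": 0, "rz": 0, "gripper": 1}, {"dx": 0, "dy": 0, "dz": 63, "rx": 0, "ry": 0, "rz": 0, "gripper": 1}])

```text
t: 2.82
eef_pos: [0.5473, -0.095, 0.1446]
ee_rot: [3.141, -0.0, -1.815]
force: [-1.3, 0.5, 1.7]
width: 0.0004
gripper_force: 0.7
```

jog_arm(targets=[{"dx": 0, "dy": 0, "dz": 2, "rx": 0, "ry": 0, "rz": 0, "gripper": 1}, {"dx": 0, "dy": 0, "dz": 4, "rx": 0, "ry": 0, "rz": 0, "gripper": 1}, {"dx": 0, "dy": 0, "dz": 6, "rx": 0, "ry": 0, "rz": 0, "gripper": 1}, {"dx": 0, "dy": 0, "dz": 7, "rx": 0, "ry": 0, "rz": 0, "gripper": 1}, {"dx": 0, "dy": 0, "dz": 7, "rx": 0, "ry": 0, "rz": 0, "gripper": 1}, {"dx": 0, "dy": 0, "dz": 7, "rx": 0, "ry": 0, "rz": 0, "gripper": 1}, {"dx": 0, "dy": 0, "dz": 7, "rx": 0, "ry": 0, "rz": 0, "gripper": 1}, {"dx": 0, "dy": 0, "dz": 7, "rx": 0, "ry": 0, "rz": 0, "gripper": 1}])

```text
t: 3.48
eef_pos: [0.5477, -0.095, 0.1387]
ee_rot: [-3.141, 0.0, -1.815]
force: [-0.8, -0.6, 2.3]
width: 0.0004
gripper_force: 0.7
```

jog_arm(targets=[{"dx": 0, "dy": 0, "dz": -30, "rx": 0, "ry": 0, "rz": 0, "gripper": 0.5}, {"dx": 0, "dy": 0, "dz": -60, "rx": 0, "ry": 0, "rz": 0, "gripper": 0.5}, {"dx": 30, "dy": -7, "dz": -85, "rx": 0, "ry": 0, "rz": 0, "gripper": 0.5}, {"dx": 60, "dy": -14, "dz": -105, "rx": 0, "ry": 0, "rz": 0, "gripper": 0.5}, {"dx": 90, "dy": -21, "dz": -120, "rx": 0, "ry": 0, "rz": 0, "gripper": 0.5}, {"dx": 115, "dy": -28, "dz": -130, "rx": 0, "ry": 0, "rz": 0, "gripper": 0.5}, {"dx": 115, "dy": -28, "dz": -130, "rx": 0, "ry": 0, "rz": 0, "gripper": 0.5}, {"dx": 115, "dy": -28, "dz": -130, "rx": 0, "ry": 0, "rz": 0, "gripper": 0.5}])

```text
t: 4.15
eef_pos: [0.5472, -0.2147, 0.2689]
ee_rot: [-3.14, 0.0, -1.817]
force: [-0.3, -0.6, -0.7]
width: 0.0429
gripper_force: 0.0
```

```bash
cat > k.py <<'E'
from h import *
import sys
f=grab('wrist');cv2.imwrite(f'pics/{sys.argv[1]}.png',f['frame'][...,::-1]);W=cloud(f)
x,y,z=W[...,0],W[...,1],W[...,2]
m=(x>.55)&(x<.70)&(y>-.25)&(y<-.05)&(z>.1)&(z<.135)
P=W[m]
for _ in range(8):
    n=np.linalg.svd(P-P.mean(0),full_matrices=False)[2][2]; n*=np.sign(n[2]); d=(P-P.mean(0))@n; P=P[abs(d)<max(.002,2*d.std())]
c=P.mean(0);print("cover",c,n,"theta",np.arctan2(n[0],n[2]),d.std())
d=(W-c)@n; k=(d>.03)&(d<.04)&(abs(x-.56)<.06)&(abs(y+.15)<.06); q=W[k][:,:2].astype(np.float32)
r=cv2.minAreaRect(q); e=np.linalg.svd(q-q.mean(0),full_matrices=False)[2][0]; print(len(q),r,"k(world)",np.arctan(e[0]/e[1]),W[k][:,2].max()); print(arm.get_state()["eef_pos"],arm.get_state()["q"].round(2))
E
python3 k.py w2
```

```text
cover [ 0.61499    -0.18424588  0.11267424] [0.04523057 0.00150594 0.99897544] theta 0.045246054248982606 0.0006521887608424632
557 ((0.5623101592063904, -0.15722821652889252), (0.043363410979509354, 0.010149491019546986), 79.48345184326172) k(world) 0.17605932 0.15347372558360872
[ 0.54684382 -0.2137376   0.2682639 ] [-0.04  0.2  -0.16 -0.   -1.21 -0.21]
```

View pics/w2.png

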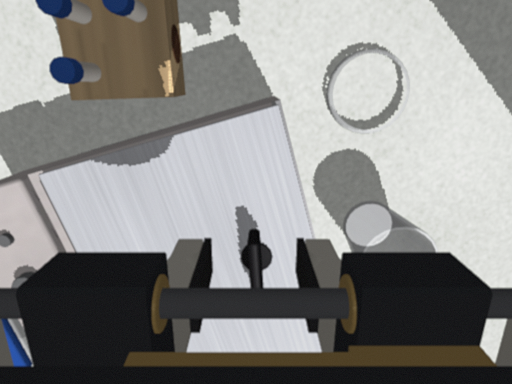

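```bash
cat >> k.py <<'E'
k=(d>.0025)&(d<.006)&(abs(x-.563)<.025)&(abs(y+.148)<.025); q=W[k][:,:2]
print("foot",len(q),q.min(0),q.max(0)); 
if len(q)>20: print(cv2.minEnclosingCircle(q.astype(np.float32)))
E
python3 k.py w3; python3 -c "
from h import *
delta([.564,-.148,.24],[np.pi,0,-1.571-.176])"
```

```text
cover [ 0.61503971 -0.18438129  0.11267637] [0.04506104 0.00157355 0.998983  ] theta 0.04507635736755933 0.0006429350956763153
569 ((0.5623652935028076, -0.1572691649198532), (0.04341896250844002, 0.010186074301600456), 80.04646301269531) k(world) 0.1757924 0.15258069849957295
[ 0.54671787 -0.21316218  0.26796559] [-0.04  0.2  -0.16 -0.   -1.21 -0.21]
foot 327 [ 0.54831953 -0.16066629] [ 0.57713177 -0.13411753]
((0.562813401222229, -0.14794930815696716), 0.01502439845353365)
d(mm) [-67.4  -1.   28. ] rot [ 0.001  0.    -0.068]
```

jog_arm(targets=[{"dx": -35, "dy": 0, "dz": 15, "rx": 0, "ry": 0, "rz": -0.07, "gripper": 0.5}, {"dx": -67, "dy": -1, "dz": 35, "rx": 0, "ry": 0, "rz": -0.07, "gripper": 0.5}, {"dx": -67, "dy": -1, "dz": 60, "rx": 0, "ry": 0, "rz": -0.07, "gripper": 0.5}, {"dx": -67, "dy": -1, "dz": 85, "rx": 0, "ry": 0, "rz": -0.07, "gripper": 0.5}, {"dx": -67, "dy": -1, "dz": 105, "rx": 0, "ry": 0, "rz": -0.07, "gripper": 0.5}, {"dx": -67, "dy": -1, "dz": 120, "rx": 0, "ry": 0, "rz": -0.07, "gripper": 0.5}, {"dx": -67, "dy": -1, "dz": 124, "rx": 0, "ry": 0, "rz": -0.07, "gripper": 0.5}, {"dx": -67, "dy": -1, "dz": 124, "rx": 0, "ry": 0, "rz": -0.07, "gripper": 0.5}])

```text
t: 4.92
eef_pos: [0.5633, -0.1477, 0.1431]
ee_rot: [3.139, -0.001, -1.744]
force: [0.3, -0.9, 1.1]
width: 0.0435
gripper_force: 0.0
```

```bash
python3 -c "
from h import *
delta([.564,-.148,.1435],[np.pi,0,-1.571-.176]);s=arm.get_state();print(s['eef_pos'],s['moment'])
f=grab('side');cv2.imwrite('pics/s4.png',cv2.resize(f['frame'][180:330,200:420,::-1],None,fx=3,fy=3))"
```

```text
d(mm) [ 0.1 -0.8 -0.4] rot [ 0.003 -0.001  0.003]
[ 0.56325312 -0.14773207  0.14306937] [ 0.05138041  0.14010174 -0.00464044]
```

View pics/s4.png

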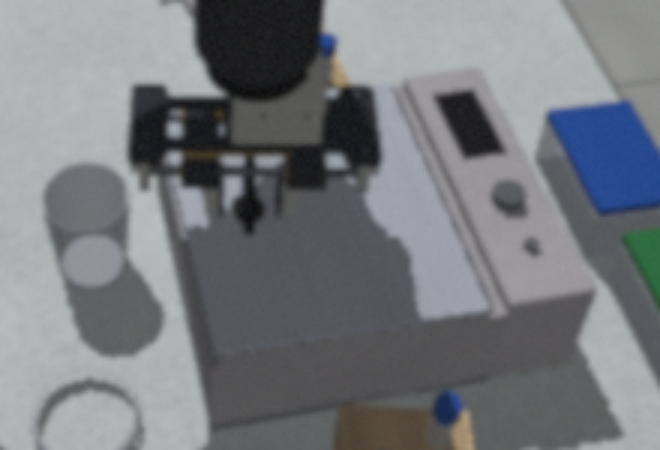

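The fingers straddle the wing (crop pixel about (250,205)) and the cover is nearly shut. I'll close the gripper with 40 N.

jog_arm(force=40, targets=[{"dx": 0, "dy": -0.5, "dz": 0, "rx": 0, "ry": 0, "rz": 0, "gripper": 1}, {"dx": 0, "dy": -0.5, "dz": 0, "rx": 0, "ry": 0, "rz": 0, "gripper": 1}, {"dx": 0, "dy": -0.5, "dz": 0, "rx": 0, "ry": 0, "rz": 0, "gripper": 1}, {"dx": 0, "dy": -0.5, "dz": 0, "rx": 0, "ry": 0, "rz": 0, "gripper": 1}, {"dx": 0, "dy": -0.5, "dz": 0, "rx": 0, "ry": 0, "rz": 0, "gripper": 1}, {"dx": 0, "dy": -0.5, "dz": 0, "rx": 0, "ry": 0, "rz": 0, "gripper": 1}, {"dx": 0, "dy": -0.5, "dz": 0, "rx": 0, "ry": 0, "rz": 0, "gripper": 1}, {"dx": 0, "dy": -0.5, "dz": 0, "rx": 0, "ry": 0, "rz": 0, "gripper": 1}])

```text
t: 5.63
eef_pos: [0.5625, -0.1485, 0.1441]
ee_rot: [3.137, -0.0, -1.746]
force: [-4.1, 2.0, 2.8]
width: 0.0099
gripper_force: 39.9
```

jog_arm(targets=[{"dx": 0, "dy": 0, "dz": 0.8, "rx": 0, "ry": 0, "rz": 0, "gripper": 1}, {"dx": 0, "dy": 0, "dz": 1.6, "rx": 0, "ry": 0, "rz": 0, "gripper": 1}, {"dx": 0, "dy": 0, "dz": 2.4, "rx": 0, "ry": 0, "rz": 0, "gripper": 1}, {"dx": 0, "dy": 0, "dz": 3.2, "rx": 0, "ry": 0, "rz": 0, "gripper": 1}, {"dx": 0, "dy": 0, "dz": 4, "rx": 0, "ry": 0, "rz": 0, "gripper": 1}, {"dx": 0, "dy": 0, "dz": 5, "rx": 0, "ry": 0, "rz": 0, "gripper": 1}, {"dx": 0, "dy": 0, "dz": 5, "rx": 0, "ry": 0, "rz": 0, "gripper": 1}, {"dx": 0, "dy": 0, "dz": 5, "rx": 0, "ry": 0, "rz": 0, "gripper": 1}])

```text
t: 6.3
eef_pos: [0.5619, -0.1485, 0.1396]
ee_rot: [3.137, -0.0, -1.745]
force: [-8.6, 4.1, 8.8]
width: 0.0099
gripper_force: 39.9
```

jog_arm(targets=[{"dx": -0.2, "dy": 0.3, "dz": 0.5, "rx": 0, "ry": 0, "rz": 0, "gripper": 1}, {"dx": -0.4, "dy": 0.6, "dz": 1, "rx": 0, "ry": 0, "rz": 0, "gripper": 1}, {"dx": -0.4, "dy": 0.8, "dz": 1.5, "rx": 0, "ry": 0, "rz": 0, "gripper": 1}, {"dx": -0.4, "dy": 0.8, "dz": 2, "rx": 0, "ry": 0, "rz": 0, "gripper": 1}, {"dx": -0.4, "dy": 0.8, "dz": 2.5, "rx": 0, "ry": 0, "rz": 0, "gripper": 1}, {"dx": -0.4, "dy": 0.8, "dz": 2.5, "rx": 0, "ry": 0, "rz": 0, "gripper": 1}, {"dx": -0.4, "dy": 0.8, "dz": 2.5, "rx": 0, "ry": 0, "rz": 0, "gripper": 1}, {"dx": -0.4, "dy": 0.8, "dz": 2.5, "rx": 0, "ry": 0, "rz": 0, "gripper": 1}])

```text
t: 6.97
eef_pos: [0.5617, -0.1485, 0.138]
ee_rot: [3.138, -0.001, -1.745]
force: [-10.6, 2.3, 13.4]
width: 0.0096
gripper_force: 40.0
```

```bash
python3 -c "
from h import *
s=arm.get_state();print(s['eef_pos'],s['force'],s['moment'])"
```

```text
[ 0.56173691 -0.14845966  0.13804225] [-10.56534955   2.32699973  13.37910145] [ 1.11008951  3.75354693 -0.03114959]
```

jog_arm(targets=[{"dx": -0.2, "dy": 0.5, "dz": 0.3, "rx": 0, "ry": 0, "rz": 0, "gripper": 1}, {"dx": -0.2, "dy": 1, "dz": 0.6, "rx": 0, "ry": 0, "rz": 0, "gripper": 1}, {"dx": -0.2, "dy": 1.5, "dz": 1, "rx": 0, "ry": 0, "rz": 0, "gripper": 1}, {"dx": -0.2, "dy": 1.5, "dz": 1.3, "rx": 0, "ry": 0, "rz": 0, "gripper": 1}, {"dx": -0.2, "dy": 1.5, "dz": 1.5, "rx": 0, "ry": 0, "rz": 0, "gripper": 1}, {"dx": -0.2, "dy": 1.5, "dz": 1.5, "rx": 0, "ry": 0, "rz": 0, "gripper": 1}, {"dx": -0.2, "dy": 1.5, "dz": 1.5, "rx": 0, "ry": 0, "rz": 0, "gripper": 1}, {"dx": -0.2, "dy": 1.5, "dz": 1.5, "rx": 0, "ry": 0, "rz": 0, "gripper": 1}])

```text
t: 7.63
eef_pos: [0.5616, -0.1484, 0.1374]
ee_rot: [3.141, -0.001, -1.745]
force: [-8.3, -0.6, 15.1]
width: 0.0094
gripper_force: 40.0
```

```bash
python3 -c "
from h import *
s=arm.get_state();print(s['eef_pos'],s['force'],s['moment'])"
```

```text
[ 0.56156855 -0.14837074  0.13737035] [-8.26619444 -0.58823165 15.14106165] [ 0.36151386  2.95988675 -0.05674085]
```

jog_arm(targets=[{"dx": 0, "dy": 0.5, "dz": 0.5, "rx": 0, "ry": 0, "rz": 0, "gripper": 1}, {"dx": 0, "dy": 1, "dz": 1, "rx": 0, "ry": 0, "rz": 0, "gripper": 1}, {"dx": 0, "dy": 1.5, "dz": 1.5, "rx": 0, "ry": 0, "rz": 0, "gripper": 1}, {"dx": 0, "dy": 1.5, "dz": 2, "rx": 0, "ry": 0, "rz": 0, "gripper": 1}, {"dx": 0, "dy": 1.5, "dz": 2.5, "rx": 0, "ry": 0, "rz": 0, "gripper": 1}, {"dx": 0, "dy": 1.5, "dz": 2.5, "rx": 0, "ry": 0, "rz": 0, "gripper": 1}, {"dx": 0, "dy": 1.5, "dz": 2.5, "rx": 0, "ry": 0, "rz": 0, "gripper": 1}, {"dx": 0, "dy": 1.5, "dz": 2.5, "rx": 0, "ry": 0, "rz": 0, "gripper": 1}])

```text
t: 8.3
eef_pos: [0.5615, -0.1484, 0.1372]
ee_rot: [-3.138, -0.001, -1.744]
force: [-10.2, 1.0, 29.6]
width: 0.0099
gripper_force: 40.0
```

```bash
python3 -c "
from h import *
s=arm.get_state();print(s['eef_pos'],s['force'],s['moment'])
W=cloud(grab('top'));x,y,z=W[...,0],W[...,1],W[...,2]
m=(x>.53)&(x<.70)&(y>-.27)&(y<-.02)&(z>.09)&(z<.125);P=W[m]
for _ in range(8):
    n=np.linalg.svd(P-P.mean(0),full_matrices=False)[2][2]; n*=np.sign(n[2]); d=(P-P.mean(0))@n; P=P[abs(d)<max(.003,2*d.std())]
print(len(P),P.mean(0),n)
"
```

```text
[ 0.56148496 -0.14837874  0.13722069] [-10.18285662   0.95584688  29.57704198] [ 7.51503836e-01  3.92545461e+00 -1.30146496e-04]
737 [ 0.56374769 -0.1579112   0.10676908] [-0.00499445  0.00149546  0.99998641]
```

jog_arm(targets=[{"dx": 0, "dy": 0.3, "dz": -0.5, "rx": 0, "ry": 0, "rz": 0.05, "gripper": 1}, {"dx": 0, "dy": 0.3, "dz": -0.5, "rx": 0, "ry": 0, "rz": 0.1, "gripper": 1}, {"dx": 0, "dy": 0.3, "dz": -0.5, "rx": 0, "ry": 0, "rz": 0.15, "gripper": 1}, {"dx": 0, "dy": 0.3, "dz": -0.5, "rx": 0, "ry": 0, "rz": 0.2, "gripper": 1}, {"dx": 0, "dy": 0.3, "dz": -0.5, "rx": 0, "ry": 0, "rz": 0.25, "gripper": 1}, {"dx": 0, "dy": 0.3, "dz": -0.5, "rx": 0, "ry": 0, "rz": 0.3, "gripper": 1}, {"dx": 0, "dy": 0.3, "dz": -0.5, "rx": 0, "ry": 0, "rz": 0.35, "gripper": 1}, {"dx": 0, "dy": 0.3, "dz": -0.5, "rx": 0, "ry": 0, "rz": 0.4, "gripper": 1}])

```text
t: 9.02
eef_pos: [0.5605, -0.148, 0.1372]
ee_rot: [-3.14, -0.0, -2.146]
force: [-12.9, 4.3, 28.5]
width: 0.0094
gripper_force: 40.0
```

```bash
cat > s.py <<'E'
from station import arm
s=arm.get_state();print(s['eef_pos'],s['ee_rot'],s['force'],s['moment'],"k",-1.571+.033-s['ee_rot'][2],s['q'].round(2))
E
python3 s.py
```

```text
[ 0.56048164 -0.14799967  0.13720944] [-3.13973536e+00 -2.86214977e-04 -2.14626808e+00] [-12.86096953   4.25663543  28.50043828] [1.5293461  4.43119146 0.06903171] k 0.6082680833497609 [ 0.08  0.3  -0.35  0.   -0.92 -0.66]
```

jog_arm(targets=[{"dx": 0.3, "dy": 1, "dz": 0, "rx": 0, "ry": 0, "rz": 0.04, "gripper": 1}, {"dx": 0.3, "dy": 1, "dz": 0, "rx": 0, "ry": 0, "rz": 0.08, "gripper": 1}, {"dx": 0.3, "dy": 1, "dz": 0, "rx": 0, "ry": 0, "rz": 0.12, "gripper": 1}, {"dx": 0.3, "dy": 1, "dz": 0, "rx": 0, "ry": 0, "rz": 0.16, "gripper": 1}, {"dx": 0.3, "dy": 1, "dz": 0, "rx": 0, "ry": 0, "rz": 0.2, "gripper": 1}, {"dx": 0.3, "dy": 1, "dz": 0, "rx": 0, "ry": 0, "rz": 0.24, "gripper": 1}, {"dx": 0.3, "dy": 1, "dz": 0, "rx": 0, "ry": 0, "rz": 0.28, "gripper": 1}, {"dx": 0.3, "dy": 1, "dz": 0, "rx": 0, "ry": 0, "rz": 0.32, "gripper": 1}])

```text
t: 9.68
eef_pos: [0.5598, -0.1474, 0.1372]
ee_rot: [-3.14, 0.001, -2.466]
force: [-10.4, 5.1, 28.5]
width: 0.01
gripper_force: 40.0
```

```bash
python3 s.py
```

```text
[ 0.55981976 -0.14738914  0.13724928] [-3.13959194e+00  1.05808459e-03 -2.46566641e+00] [-10.36113796   5.05104972  28.48396046] [2.04057589 4.05687736 0.12345292] k 0.9276664145173859 [ 0.08  0.3  -0.35  0.   -0.92 -0.98]
```

jog_arm(targets=[{"dx": 0, "dy": 0, "dz": 0, "rx": 0, "ry": 0, "rz": 0.04, "gripper": 1}, {"dx": 0, "dy": 0, "dz": 0, "rx": 0, "ry": 0, "rz": 0.08, "gripper": 1}, {"dx": 0, "dy": 0, "dz": 0, "rx": 0, "ry": 0, "rz": 0.12, "gripper": 1}, {"dx": 0, "dy": 0, "dz": 0, "rx": 0, "ry": 0, "rz": 0.16, "gripper": 1}, {"dx": 0, "dy": 0, "dz": 0, "rx": 0, "ry": 0, "rz": 0.2, "gripper": 1}, {"dx": 0, "dy": 0, "dz": 0, "rx": 0, "ry": 0, "rz": 0.23, "gripper": 1}, {"dx": 0, "dy": 0, "dz": 0, "rx": 0, "ry": 0, "rz": 0.26, "gripper": 1}, {"dx": 0, "dy": 0, "dz": 0, "rx": 0, "ry": 0, "rz": 0.28, "gripper": 1}])

```text
t: 10.35
eef_pos: [0.5594, -0.1468, 0.1372]
ee_rot: [-3.141, 0.001, -2.745]
force: [-13.1, 8.7, 30.1]
width: 0.01
gripper_force: 40.0
```

```bash
python3 s.py
```

```text
[ 0.55944715 -0.14680224  0.13722908] [-3.14088242e+00  1.38226707e-03 -2.74531074e+00] [-13.13205823   8.67329197  30.0527022 ] [3.30117987 4.67713587 0.05969538] k 1.207310744660466 [ 0.08  0.3  -0.35  0.   -0.92 -1.26]
```

jog_arm(targets=[{"dx": 0.1, "dy": 0.5, "dz": 0, "rx": 0, "ry": 0, "rz": 0.01, "gripper": 1}, {"dx": 0.3, "dy": 1, "dz": 0, "rx": 0, "ry": 0, "rz": 0.02, "gripper": 1}, {"dx": 0.3, "dy": 1.5, "dz": 0, "rx": 0, "ry": 0, "rz": 0.03, "gripper": 1}, {"dx": 0.3, "dy": 1.5, "dz": 0, "rx": 0, "ry": 0, "rz": 0.04, "gripper": 1}, {"dx": 0.3, "dy": 1.5, "dz": 0, "rx": 0, "ry": 0, "rz": 0.05, "gripper": 1}, {"dx": 0.3, "dy": 1.5, "dz": 0, "rx": 0, "ry": 0, "rz": 0.06, "gripper": 1}, {"dx": 0.3, "dy": 1.5, "dz": 0, "rx": 0, "ry": 0, "rz": 0.07, "gripper": 1}, {"dx": 0.3, "dy": 1.5, "dz": 0, "rx": 0, "ry": 0, "rz": 0.08, "gripper": 1}])

```text
t: 11.02
eef_pos: [0.5593, -0.1464, 0.1372]
ee_rot: [-3.139, 0.002, -2.824]
force: [-10.5, 1.1, 25.6]
width: 0.0099
gripper_force: 40.0
```

```bash
python3 s.py
```

```text
[ 0.55931729 -0.14644307  0.13724689] [-3.13947051e+00  2.12773709e-03 -2.82409308e+00] [-10.47079888   1.07826455  25.57694249] [0.99803369 3.51655933 0.09085686] k 1.2860930760574327 [ 0.08  0.3  -0.36  0.   -0.92 -1.34]
```

jog_arm(targets=[{"dx": 0, "dy": 0, "dz": 0, "rx": 0, "ry": 0, "rz": 0.01, "gripper": 1}, {"dx": 0, "dy": 0, "dz": 0, "rx": 0, "ry": 0, "rz": 0.02, "gripper": 1}, {"dx": 0, "dy": 0, "dz": 0, "rx": 0, "ry": 0, "rz": 0.03, "gripper": 1}, {"dx": 0, "dy": 0, "dz": 0, "rx": 0, "ry": 0, "rz": 0.04, "gripper": 1}, {"dx": 0, "dy": 0, "dz": 0, "rx": 0, "ry": 0, "rz": 0.05, "gripper": 1}, {"dx": 0, "dy": 0, "dz": 0, "rx": 0, "ry": 0, "rz": 0.06, "gripper": 1}, {"dx": 0, "dy": 0, "dz": 0, "rx": 0, "ry": 0, "rz": 0.07, "gripper": 1}, {"dx": 0, "dy": 0, "dz": 0, "rx": 0, "ry": 0, "rz": 0.07, "gripper": 1}])

```text
t: 11.68
eef_pos: [0.5593, -0.1463, 0.1373]
ee_rot: [-3.14, 0.002, -2.894]
force: [-9.8, 3.8, 26.9]
width: 0.0101
gripper_force: 40.0
```

```bash
python3 s.py
```

```text
[ 0.55927048 -0.14629271  0.13725976] [-3.13979960e+00  2.29535421e-03 -2.89424455e+00] [-9.79898604  3.78395534 26.88702467] [1.26023362 3.57235389 0.05778247] k 1.3562445538392367 [ 0.08  0.3  -0.36  0.   -0.92 -1.41]
```

jog_arm(targets=[{"dx": 0, "dy": 0, "dz": 0, "rx": 0, "ry": 0, "rz": 0.01, "gripper": 1}, {"dx": 0, "dy": 0, "dz": 0, "rx": 0, "ry": 0, "rz": 0.02, "gripper": 1}, {"dx": 0, "dy": 0, "dz": 0, "rx": 0, "ry": 0, "rz": 0.03, "gripper": 1}, {"dx": 0, "dy": 0, "dz": 0, "rx": 0, "ry": 0, "rz": 0.04, "gripper": 1}, {"dx": 0, "dy": 0, "dz": 0, "rx": 0, "ry": 0, "rz": 0.05, "gripper": 1}, {"dx": 0, "dy": 0, "dz": 0, "rx": 0, "ry": 0, "rz": 0.06, "gripper": 1}, {"dx": 0, "dy": 0, "dz": 0, "rx": 0, "ry": 0, "rz": 0.07, "gripper": 1}, {"dx": 0, "dy": 0, "dz": 0, "rx": 0, "ry": 0, "rz": 0.07, "gripper": 1}])

```text
t: 12.35
eef_pos: [0.5592, -0.1461, 0.1373]
ee_rot: [-3.14, 0.002, -2.964]
force: [-10.6, 3.3, 27.1]
width: 0.0098
gripper_force: 40.0
```

```bash
python3 s.py
```

```text
[ 0.55923599 -0.14610118  0.13728547] [-3.14020427e+00  2.45260154e-03 -2.96424269e+00] [-10.60835855   3.29561075  27.06728463] [1.66160365 3.63889524 0.06056469] k 1.4262426904342906 [ 0.08  0.3  -0.36  0.   -0.92 -1.48]
```

jog_arm(targets=[{"dx": 0, "dy": 0, "dz": 0, "rx": 0, "ry": 0, "rz": 0.01, "gripper": 1}, {"dx": 0, "dy": 0, "dz": 0, "rx": 0, "ry": 0, "rz": 0.02, "gripper": 1}, {"dx": 0, "dy": 0, "dz": 0, "rx": 0, "ry": 0, "rz": 0.03, "gripper": 1}, {"dx": 0, "dy": 0, "dz": 0, "rx": 0, "ry": 0, "rz": 0.04, "gripper": 1}, {"dx": 0, "dy": 0, "dz": 0, "rx": 0, "ry": 0, "rz": 0.05, "gripper": 1}, {"dx": 0, "dy": 0, "dz": 0, "rx": 0, "ry": 0, "rz": 0.06, "gripper": 1}, {"dx": 0, "dy": 0, "dz": 0, "rx": 0, "ry": 0, "rz": 0.07, "gripper": 1}, {"dx": 0, "dy": 0, "dz": 0, "rx": 0, "ry": 0, "rz": 0.07, "gripper": 1}])

```text
t: 13.02
eef_pos: [0.5592, -0.1459, 0.1372]
ee_rot: [-3.141, 0.002, -3.034]
force: [-10.9, 5.5, 26.9]
width: 0.0098
gripper_force: 40.0
```

```bash
python3 s.py
```

```text
[ 0.55919053 -0.14593118  0.13724312] [-3.14057589e+00  2.42683219e-03 -3.03421296e+00] [-10.93563425   5.470272    26.85993127] [2.10925865 3.73740607 0.08551465] k 1.4962129640605688 [ 0.08  0.3  -0.36  0.   -0.92 -1.55]
```

jog_arm(targets=[{"dx": 0, "dy": 0, "dz": 0, "rx": 0, "ry": 0, "rz": 0.01, "gripper": 1}, {"dx": 0, "dy": 0, "dz": 0, "rx": 0, "ry": 0, "rz": 0.02, "gripper": 1}, {"dx": 0, "dy": 0, "dz": 0, "rx": 0, "ry": 0, "rz": 0.03, "gripper": 1}, {"dx": 0, "dy": 0, "dz": 0, "rx": 0, "ry": 0, "rz": 0.04, "gripper": 1}, {"dx": 0, "dy": 0, "dz": 0, "rx": 0, "ry": 0, "rz": 0.05, "gripper": 1}, {"dx": 0, "dy": 0, "dz": 0, "rx": 0, "ry": 0, "rz": 0.05, "gripper": 1}, {"dx": 0, "dy": 0, "dz": 0, "rx": 0, "ry": 0, "rz": 0.05, "gripper": 1}, {"dx": 0, "dy": 0, "dz": 0, "rx": 0, "ry": 0, "rz": 0.05, "gripper": 1}])

```text
t: 13.68
eef_pos: [0.5592, -0.146, 0.1372]
ee_rot: [-3.14, 0.002, -3.082]
force: [-10.2, 5.4, 27.1]
width: 0.0098
gripper_force: 40.4
```

```bash
python3 s.py
```

```text
[ 0.55917551 -0.14598162  0.13723746] [-3.14031801e+00  2.22312598e-03 -3.08237327e+00] [-10.16078893   5.38199094  27.13323907] [1.85817451 3.88989557 0.69643095] k 1.544373267091433 [ 0.08  0.3  -0.36  0.   -0.92 -1.6 ]
```

jog_arm(targets=[{"dx": 0, "dy": 0, "dz": 0, "rx": 0, "ry": 0, "rz": -0.01, "gripper": 1}, {"dx": 0, "dy": 0, "dz": 0, "rx": 0, "ry": 0, "rz": -0.02, "gripper": 1}, {"dx": 0, "dy": 0, "dz": -1, "rx": 0, "ry": 0, "rz": -0.03, "gripper": 1}, {"dx": 0, "dy": 0, "dz": -2, "rx": 0, "ry": 0, "rz": -0.03, "gripper": 1}, {"dx": 0, "dy": 0, "dz": -3, "rx": 0, "ry": 0, "rz": -0.03, "gripper": 1}, {"dx": 0, "dy": 0, "dz": -4, "rx": 0, "ry": 0, "rz": -0.03, "gripper": 1}, {"dx": 0, "dy": 0, "dz": -4, "rx": 0, "ry": 0, "rz": -0.03, "gripper": 1}, {"dx": 0, "dy": 0, "dz": -4, "rx": 0, "ry": 0, "rz": -0.03, "gripper": 1}])

```text
t: 14.35
eef_pos: [0.5592, -0.146, 0.1384]
ee_rot: [-3.141, 0.001, -3.054]
force: [-2.7, 1.8, 10.0]
width: 0.0095
gripper_force: 40.0
```

```bash
python3 s.py
```

```text
[ 0.5592057  -0.1459582   0.13842644] [-3.14113821e+00  9.08738045e-04 -3.05426325e+00] [-2.704621    1.84006571  9.99267572] [0.43286007 0.91202473 0.27861008] k 1.5162632461996883 [ 0.08  0.3  -0.35  0.   -0.92 -1.57]
```

jog_arm(targets=[{"dx": 0, "dy": 0, "dz": -0.5, "rx": 0, "ry": 0, "rz": -0.01, "gripper": 1}, {"dx": 0, "dy": 0, "dz": -1, "rx": 0, "ry": 0, "rz": -0.01, "gripper": 1}, {"dx": 0, "dy": 0, "dz": -1.5, "rx": 0, "ry": 0, "rz": -0.01, "gripper": 1}, {"dx": 0, "dy": 0, "dz": -2, "rx": 0, "ry": 0, "rz": -0.01, "gripper": 1}, {"dx": 0, "dy": 0, "dz": -2, "rx": 0, "ry": 0, "rz": -0.01, "gripper": 1}, {"dx": 0, "dy": 0, "dz": -2, "rx": 0, "ry": 0, "rz": -0.01, "gripper": 1}, {"dx": 0, "dy": 0, "dz": -2, "rx": 0, "ry": 0, "rz": -0.01, "gripper": 1}, {"dx": 0, "dy": 0, "dz": -2, "rx": 0, "ry": 0, "rz": -0.01, "gripper": 1}])

```text
t: 15.02
eef_pos: [0.5591, -0.1459, 0.1394]
ee_rot: [-3.141, 0.0, -3.045]
force: [3.9, -1.5, -1.6]
width: 0.0095
gripper_force: 40.0
```

```bash
python3 s.py
```

```text
[ 0.55914699 -0.14588241  0.13940765] [-3.14148886e+00  4.91468092e-04 -3.04485366e+00] [ 3.93022865 -1.46402805 -1.60843354] [-0.69920263 -1.54099101  0.10221889] k 1.5068536612197836 [ 0.08  0.29 -0.35  0.   -0.92 -1.56]
```

jog_arm(targets=[{"dx": 0, "dy": 0, "dz": 0, "rx": 0, "ry": 0, "rz": 0, "gripper": 0.4}, {"dx": 0, "dy": 0, "dz": 0, "rx": 0, "ry": 0, "rz": 0, "gripper": 0.4}, {"dx": 0, "dy": 0, "dz": 0, "rx": 0, "ry": 0, "rz": 0, "gripper": 0.4}, {"dx": 0, "dy": 0, "dz": 0, "rx": 0, "ry": 0, "rz": 0, "gripper": 0.4}, {"dx": 0, "dy": 0, "dz": 0, "rx": 0, "ry": 0, "rz": 0, "gripper": 0.4}, {"dx": 0, "dy": 0, "dz": 0, "rx": 0, "ry": 0, "rz": 0, "gripper": 0.4}, {"dx": 0, "dy": 0, "dz": -5, "rx": 0, "ry": 0, "rz": 0, "gripper": 0.4}, {"dx": 0, "dy": 0, "dz": -15, "rx": 0, "ry": 0, "rz": 0, "gripper": 0.4}])

```text
t: 15.68
eef_pos: [0.558, -0.1458, 0.154]
ee_rot: [3.141, -0.002, -3.045]
force: [-0.5, 0.4, 0.2]
width: 0.0518
gripper_force: 0.0
```

jog_arm(targets=[{"dx": 0, "dy": 0, "dz": -20, "rx": 0, "ry": 0, "rz": 0, "gripper": 0.4}, {"dx": 0, "dy": 0, "dz": -45, "rx": 0, "ry": 0, "rz": 0, "gripper": 0.4}, {"dx": 0, "dy": 0, "dz": -75, "rx": 0, "ry": 0, "rz": 0, "gripper": 0.4}, {"dx": 30, "dy": 0, "dz": -105, "rx": 0, "ry": 0, "rz": 0, "gripper": 0.4}, {"dx": 60, "dy": 0, "dz": -130, "rx": 0, "ry": 0, "rz": 0, "gripper": 0.4}, {"dx": 90, "dy": 0, "dz": -150, "rx": 0, "ry": 0, "rz": 0, "gripper": 0.4}, {"dx": 100, "dy": 0, "dz": -150, "rx": 0, "ry": 0, "rz": 0, "gripper": 0.4}, {"dx": 100, "dy": 0, "dz": -150, "rx": 0, "ry": 0, "rz": 0, "gripper": 0.4}])

```text
t: 16.35
eef_pos: [0.4578, -0.1558, 0.3077]
ee_rot: [-3.141, 0.005, -3.045]
force: [0.5, -0.0, -0.8]
width: 0.0531
gripper_force: 0.0
```

```bash
python3 k.py w5
```

```text
cover [ 0.62696596 -0.14398793  0.10854609] [1.25210928e-02 1.48650364e-04 9.99921597e-01] theta 0.012521420137666012 0.0006509276751433629
359 ((0.5501017570495605, -0.14892646670341492), (0.03867962211370468, 0.009069664403796196), 5.479184627532959) k(world) 1.4771144 0.14786134540646056
[ 0.45872272 -0.15558539  0.30643291] [ 0.08  0.   -0.3  -0.   -1.27 -1.55]
foot 277 [ 0.54769337 -0.16251669] [ 0.57475749 -0.13326532]
((0.5612148642539978, -0.1476302295923233), 0.014932944439351559)
```

View pics/w5.png

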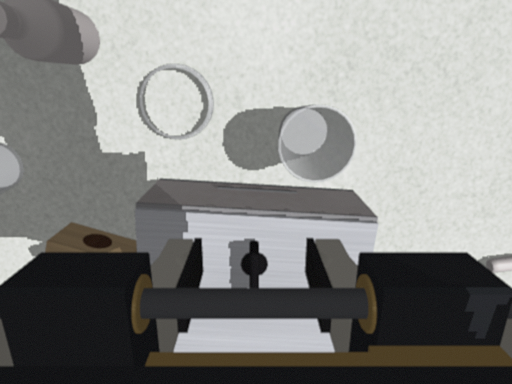

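The picture shows the cover shut (θ about 0.0125) and the wing turned toward the front at pixel (254,262), with k about 1.51. The gripper is clear, so I'm handing in.

```bash
python3 -c "
from station import arm
print(arm.job_done())"
```

```text
the job is handed in; nothing more can be done
None
```

The job is handed in, with no verdict returned. The cover stayed shut at about 0.0125 rad after I let go, the knob is at about 1.51 rad after meeting its stop at about 1.54 rad (about 0.7 N m), and the arm is clear; I didn't re-measure the other items on the bench.

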